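# Seat a record's centre adapter and pin the hand press shut

## Task

Seat the white centre adapter in the record that lies on the green hand press: bring the hinged press beam down by its grip, with a firm, steady push, until the adapter is fully home and the beam's slotted end lies right down over the staple. Then lock the beam: feel the steel arbor pin into the staple's eye, push it through until its collar is up against the side of the beam, and leave it there. Do not slam or force the beam or the pin, and leave the spare adapters and the black roll-weight where they are.

Things in the scene. Friction and masses are not known exactly. Their poses are not given: they have to be found in the camera images.
- press: Green cast hand press bolted to the bench, fixed. Base 270 x 190 x 24 mm, origin at the centre of its underside. Its beam lies along press x: hinge at x +105 mm, staple at x -105, grip at x -151 to -223 (beam down). The pin goes through along press y. Press -x points roughly to world -y, press +y roughly to the robot, both within 0.3 rad. A 175 mm record lies on it, top 32 mm above the bench
- beam (a joint): Beam angle (rad) about the hinge axis (70 mm above the bench, along press y): 0 = level at its hard stop, grows as the grip rises; 0.5 to 0.85 at the start. Stiff hinge, stays where left; 1 to 2 N at the grip moves it. Near 0.06 to 0.1 its foot meets the proud adapter and the push needed at the grip rises to 17 to 21 N, until the hard stop. Over 60 N at the grip is forcing it
- beam_grip (a point): Middle of the beam's round black grip, on its axis, 292 mm from the hinge axis. Grip 28 mm dia, 72 mm long, in line with the beam; push it from above or pinch it across. Beam: 44 mm wide (press y -22 to +22), 20 mm thick, top 80 mm above the bench when down; a 20 mm wide slot 186 to 238 mm from the hinge takes the staple
- adapter (a joint): How far the white nylon adapter in the record's centre still stands proud of its seat (m): 0 = flange home on the record; 0.006 to 0.009 at the start. A tight fit: it needs about 46 N on itself and stays where it is pushed
- adapter_top (a point): Centre of the adapter's top face. The flange is 46 mm dia and 8 mm thick; top 40 mm above the bench when home
- staple_foot (a point): Rivet of the steel staple, at press x -105, y 0, 33 mm above the bench. Staple: upright lug 30 mm (press x) by 14 (press y), top 108 mm up, a round 14 mm eye through it along press y, 88 mm up. Stiff on its rivet, it may lean: the eye is up to 7 mm to either side along press x (not reported: feel for it). The lowered beam's top is 8 mm below the eye's centre; a beam left high blocks the eye
- pin: Steel arbor pin, 130 mm, 0.12 to 0.2 kg. Origin on its axis at the collar's front face, x to the tip. Shank 12 mm dia, x 0 to +85 (a slight chamfer at the tip); collar 22 mm dia, x -5 to 0; grooved handle 16 mm dia, x -45 to -5, gripped across. Starts level in the stand's notches, axis 45 mm above the bench, handle overhanging, tip roughly to world +x (within 0.5 rad)
- pin_tip (a point): End of the pin's tip, at pin x +85 mm. More than 40 N between pin and press counts as forcing it
- stand: Wooden pin stand, fixed, 80 x 46 mm, two notched uprights (34 mm wide, 49 mm high, 8 mm thick) at x -31 and +31 mm; origin at the centre of its underside. The pin lies along its x, collar face at x -36 mm; lift it straight up
- roll_weight: Bystander: black rubber roll-weight standing on end, 60 mm dia, 126 mm high with its steel hub; origin at the centre of its underside
- spare0: Bystander: spare white nylon adapter, 46 mm dia, 20 mm high; origin at the centre of its underside
- spare1: Bystander: second spare adapter, as the first
- spare2: Bystander: third spare adapter, as the first
Not all that is in view belongs to the job. Of the things that look like the pin, the smaller one is meant.

How it is judged:
By the outcome, as a careful person would: the job done as asked, in the order asked, and still so for the second after the job is handed in, with the robot touching nothing.
It also fails if it takes over 72 s, if anything falls off the work surface, if the arm or the gripper's body presses on something with over 40 N, if the wrist force passes 120 N, or if a joint passes its speed limit or range.

## Robot

A 6-joint arm with a two-finger parallel gripper is mounted at the origin on the work surface. World frame = base frame: x ahead of the robot, y to its left, z up, the work surface at z = 0. Lengths are in m, angles in rad, forces in N, time in s.
With the tool pointing down it reaches from about 0.25 to 0.775 m from the base axis. Payload 4 kg.
Tool frame: the origin (TCP) lies between the finger pads; the fingertips stand 25 mm ahead of it and the grasp point (between the pads) lies 6 mm ahead of it (robot.tip_reach is the z of the fingertips in the tool frame, in m); z points along the fingers, y is the line along which they close (so a half turn about z gives the same grasp; the last joint's range is limited). The gripper opens to 94 mm and grips with 3 to 60 N. Pads are 16 mm wide; open, the fingers measure 119 mm over their backs; the gripper's body (75 mm by 177 mm) begins 78 mm behind the grasp point.
Start: joints at [1.143, 0.087, 1.371, -0, 1.684, -0.103], TCP at [0.176, 0.521, 0.231] pointing down, gripper open.
Joint ranges: [-3.1, 3.1], [-0.76, 2.03], [0.27, 2.55], [-1.08, 4.22], [0.17, 2.65], [-2.57, 2.57]. Speed limits (rad/s): [2.79, 2.79, 3.14, 3.14, 3.14, 3.14].

## Interface

Orientations are given as [roll, pitch, yaw] about the fixed x, y, z axes, in that order (R = Rz(yaw) Ry(pitch) Rx(roll)).
In Python, from bench import robot gives the robot as it stands. The module is installed in compiled form; this text tells all that it offers.
- The arm moves only by the shell command python3 -m handwheel 'ROWS'. ROWS is JSON, a list of rows, each a list of 3 entries, a list of its own where there are three numbers: the turn, a rotation vector about the world's x, y, z in units of 90 degrees (1.0 is 90 degrees), then the shift along the world's x, y, z in units of 0.05 m (1.0 is 0.05 m), then the closure, from 0 (fully open) to 1 (shut). A call has 1 to 5 rows; each row shifts and turns the commanded pose from where the row before left it; what a row does not reach is not made up. A row lasts 1/10 s, in which the tool goes at most 50 mm and 8.59 degrees, less where a joint would pass 70% of its speed; a pose out of reach is approached as far as the arm can. A call with a number of a shift or a turn outside -1 to 1 is refused whole. A call with a gripper value outside its range is refused whole. The fingers move at their own pace and stop on an object; the grip force is fixed at half the most. Time passes only in rows, so rows that do not move let the fingers close. It gives the time, the measured TCP pose, the force, the opening and the grip force at its end, in the units of the state.
- robot.get_obs(): the state, without advancing time (a new reading comes with each control period).
- robot.snapshot(name): name is "scene" or "side" or "wrist"; returns (picture, depth): 480x640x3 uint8, red, green, blue; 480x640 float32, m along the optical axis (not along the pixel's ray), 0 where there is no reading.
- robot.calibration(name): a dict with "mtx" (3x3 intrinsics, pixels), "extrinsics" (4x4, takes a point from camera to world coordinates); the wrist camera has in their place "hand_eye" (4x4, takes a point from camera to tool coordinates, whose origin is the TCP and whose axes are the flange's). Camera axes: x right, y down, z forward; pixel columns grow to the right and rows downward; lengths in m; the calibration is good to about 2 mm. A picture is of the moment at which its call begins: read the wrist's pose just before it. calibration takes no time and is no camera call.
- robot.close_job(): hands the job in; it is judged then, once.
Trained networks look in the newest picture that a camera, given by its name, has taken for a name from the list of things; names that differ only in an ending like _2 or _b are one class to them, and where a whole thing is asked for, a point or a joint stands for the part that bears it (a point fixed in the world has none). Each returns a list of dicts, best first, with "p" (0 to 1); they miss things now and then, are a little off and sometimes report something else, mostly with a low value. They report only what shows in the picture. A call takes as long as a camera call. They do not tell look-alikes from the thing itself.
- robot.boxes_of(query, camera): "bbox" ([left, top, right, bottom] in pixels, round what is visible of it).
The state is a dict: "time": time; "joint_positions": joint angles; "qvel": joint speeds; "joint_torque": joint torques, N m; "tool_pos": TCP position; "ee_rot": TCP orientation; "wrist_force": force on the tool from outside, world axes, zero at the start; "wrist_torque": the same for the moment, N m; "width": finger opening in m; "finger_force": force on a finger pad.
Only numpy, scipy, OpenCV 4.12 (cv2) and the standard library are available. Lean on these libraries where they do the work, as an engineer would, in place of code of your own. Each camera call takes 0.05 s, during which the arm holds its last target. There are 200 camera calls.

## Working session

There is one attempt and no reset: what is moved stays moved. The work goes in short steps, Python scripts to look and compute and a shell command to move; the robot and the scene stay as the last step left them, time stands still between calls to the robot, and variables do not carry over. Pictures are saved under pics/ and viewed, at most 10 in all, crops included, and the job is handed in when it is done.

```bash
mkdir -p pics; cat > h.py <<'E'
import numpy as np,cv2
from bench import robot
from scipy.spatial.transform import Rotation as R
def snap(n,save=None):
    o=robot.get_obs(); im,d=robot.snapshot(n); c=robot.calibration(n)
    if 'extrinsics' in c: T=np.array(c['extrinsics'])
    else:
        W=np.eye(4); W[:3,:3]=R.from_euler('xyz',o['ee_rot']).as_matrix(); W[:3,3]=o['tool_pos']; T=W@np.array(c['hand_eye'])
    if save: cv2.imwrite('pics/'+save,im[:,:,::-1])
    return im,d,np.array(c['mtx']),T
def cloud(d,K,T):
    v,u=np.mgrid[:480,:640]; P=np.stack([(u-K[0,2])/K[0,0]*d,(v-K[1,2])/K[1,1]*d,d],-1)
    return P@T[:3,:3].T+T[:3,3]
def proj(p,K,T):
    q=np.linalg.inv(T)@np.append(p,1); return (K@q[:3])[:2]/q[2]
E
python3 - <<'E'
from h import *
o=robot.get_obs(); print({k:np.round(v,3) for k,v in o.items()})
for n in ['scene','side']:
    im,d,K,T=snap(n,n+'0.png'); P=cloud(d,K,T); np.savez(n+'0.npz',im=im,P=P,K=K,T=T,d=d)
    print(n,T[:3,3].round(3))
    for q in ['press','beam_grip','adapter_top','staple_foot','pin','stand','roll_weight','spare0']:
        for b in robot.boxes_of(q,n)[:4]:
            x=b['bbox']; u,v=int((x[0]+x[2])/2),int((x[1]+x[3])/2); print(q,round(b['p'],2),np.round(x),P[min(v,479),min(u,639)].round(3))
a=cv2.imread('pics/scene0.png');b=cv2.imread('pics/side0.png')
cv2.imwrite('pics/both.png',cv2.resize(np.vstack([a,b]),(450,600)) if 0 else np.vstack([cv2.resize(a,(400,300)),cv2.resize(b,(400,300))]))
E
```

```text
{'time': np.float64(0.0), 'joint_positions': array([ 1.143,  0.088,  1.372, -0.   ,  1.684, -0.103]), 'qvel': array([ 0.002, -0.001, -0.001, -0.   , -0.001,  0.002]), 'joint_torque': array([-0.0000e+00, -3.4019e+01, -3.0243e+01,  7.2000e-02,  3.3000e-02,
       -0.0000e+00]), 'tool_pos': array([0.175, 0.521, 0.229]), 'ee_rot': array([-3.139, -0.   ,  2.817]), 'wrist_force': array([0.428, 0.205, 0.452]), 'wrist_torque': array([ 0.009, -0.027, -0.006]), 'finger_force': np.float64(0.0), 'width': np.float64(0.094)}
scene [1.145 0.369 0.886]
press 0.59 [288. 213. 441. 380.] [0.589 0.096 0.031]
beam_grip 0.81 [287. 213. 433. 329.] [0.63  0.099 0.166]
adapter_top 0.87 [358. 298. 383. 320.] [0.619 0.128 0.049]
staple_foot 0.55 [286. 214. 444. 377.] [0.586 0.097 0.032]
staple_foot 0.42 [196. 184. 238. 216.] [ 0.561 -0.356  0.049]
staple_foot 0.24 [200. 194. 233. 228.] [ 0.565 -0.365  0.006]
pin 0.7 [164. 155. 210. 196.] [ 0.514 -0.521  0.014]
pin 0.57 [196. 183. 240. 216.] [ 0.56  -0.354  0.05 ]
stand 0.95 [202. 194. 233. 227.] [ 0.562 -0.364  0.008]
roll_weight 0.74 [265. 186. 290. 232.] [ 0.528 -0.187  0.087]
spare0 0.73 [428. 262. 446. 282.] [0.431 0.193 0.023]
spare0 0.56 [388. 245. 407. 263.] [0.436 0.093 0.022]
side [ 0.198 -0.667  0.87 ]
press 0.58 [234. 151. 360. 254.] [0.611 0.103 0.033]
beam_grip 0.58 [254. 155. 353. 179.] [0.608 0.063 0.177]
adapter_top 0.56 [283. 188. 305. 206.] [0.606 0.108 0.052]
staple_foot 0.93 [231. 154. 357. 252.] [0.604 0.107 0.034]
staple_foot 0.21 [258. 154. 355. 177.] [0.61  0.052 0.187]
pin 0.92 [396. 422. 476. 480.] [ 0.513 -0.527  0.023]
pin 0.87 [364. 338. 426. 373.] [ 0.551 -0.361  0.05 ]
stand 0.7 [381. 334. 423. 376.] [ 0.579 -0.352  0.009]
roll_weight 0.97 [313. 275. 342. 326.] [ 0.489 -0.224  0.106]
spare0 0.77 [227. 233. 246. 250.] [0.431 0.078 0.02 ]
spare0 0.71 [207. 208. 223. 220.] [0.425 0.185 0.02 ]
spare0 0.53 [185. 157. 205. 173.] [0.455 0.387 0.021]
```

View pics/scene0.png

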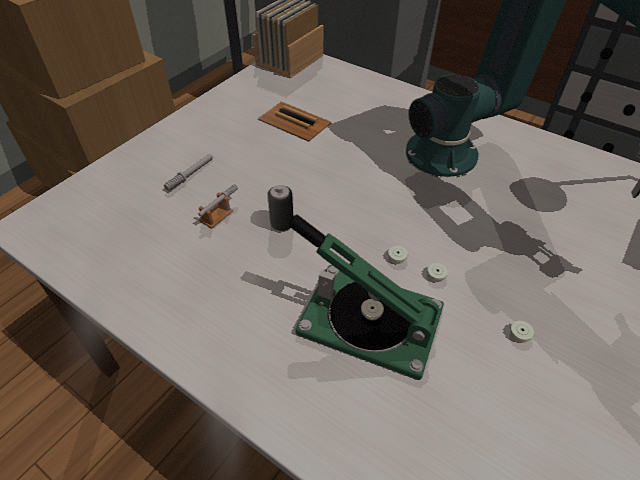

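View pics/side0.png

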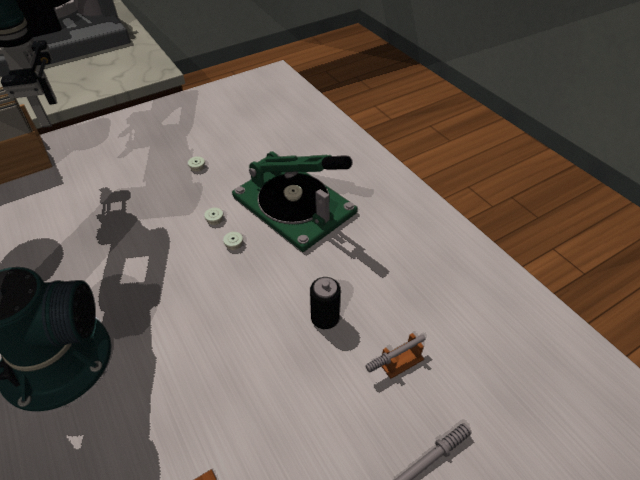

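Scene view: press around (370,300) with the beam raised and its grip at (308,232); the small pin is on the stand at (215,205), with a bigger decoy at (188,172). Side view agrees: staple at (322,205), pin at (395,352).

```bash
python3 - <<'E'
from h import *
A={n:np.load(n+'0.npz') for n in ['scene','side']}
def allp(f):
    out=[]
    for n,z in A.items():
        im=z['im'].astype(int);P=z['P'];m=f(im,P)&(z['d']>0); out.append(P[m]); 
    return out
near=lambda P,c,r:np.hypot(P[...,0]-c[0],P[...,1]-c[1])<r
green=lambda im:(im[...,1]>im[...,0]+20)&(im[...,1]>im[...,2]+8)
for n,p in zip(A,allp(lambda im,P:green(im)&near(P,(.61,.1),.25)&(P[...,2]>.012)&(P[...,2]<.030))):
    r=cv2.minAreaRect((p[:,:2]*1000).astype(np.float32)); print(n,'base',len(p),np.round(r[0],1),np.round(r[1],1),round(r[2],2),'z',np.median(p[:,2]))
for n,p in zip(A,allp(lambda im,P:green(im)&near(P,(.61,.1),.25)&(P[...,2]>.05))):
    print(n,'beam',len(p),p.min(0).round(3),p.max(0).round(3))
for n,p in zip(A,allp(lambda im,P:(im.max(-1)<60)&near(P,(.6,-.1),.15)&(P[...,2]>.13))):
    print(n,'grip',len(p),np.median(p,0).round(3),p.min(0).round(3),p.max(0).round(3))
for n,p in zip(A,allp(lambda im,P:(abs(im[...,0]-im[...,1])<25)&(im.max(-1)>50)&near(P,(.6,.0),.06)&(P[...,2]>.045)&(P[...,2]<.115))):
    print(n,'staple',len(p),np.median(p,0).round(3),p.min(0).round(3),p.max(0).round(3))
for n,p in zip(A,allp(lambda im,P:(abs(im[...,0]-im[...,2])<30)&near(P,(.56,-.36),.11)&(P[...,2]>.035)&(P[...,2]<.06))):
    c=p[:,:2].mean(0);u=np.linalg.svd(p[:,:2]-c,full_matrices=False)[2][0];u*=np.sign(u[0]);t=(p[:,:2]-c)@u
    print(n,'pin',len(p),c.round(4),'yaw',np.arctan2(u[1],u[0]).round(3),'ends',(c+u*t.min()).round(4),(c+u*t.max()).round(4),(t.max()-t.min()).round(4),'z',np.percentile(p[:,2],[5,50,95]).round(4))
for n,p in zip(A,allp(lambda im,P:(im.max(-1)<90)&near(P,(.5,-.21),.08)&(P[...,2]>.03))):
    print(n,'weight',len(p),p.min(0).round(3),p.max(0).round(3))
E
```

```text
scene base 2473 [616.5 131.9] [189.2 266.4] 12.23 z 0.023602565977548506
side base 1577 [612.7 127.9] [186.6 265.7] 12.52 z 0.023709073787951618
scene beam 2071 [0.551 0.02  0.051] [0.661 0.259 0.213]
side beam 436 [0.558 0.019 0.062] [0.652 0.247 0.21 ]
scene grip 646 [ 0.653 -0.     0.225] [ 0.622 -0.045  0.176] [0.668 0.048 0.252]
side grip 494 [ 0.635 -0.006  0.223] [ 0.609 -0.048  0.173] [0.664 0.049 0.252]
scene staple 328 [0.643 0.029 0.083] [0.628 0.014 0.045] [0.65  0.045 0.112]
side staple 214 [0.632 0.029 0.086] [0.627 0.012 0.045] [0.649 0.045 0.111]
scene pin 266 [ 0.5585 -0.3542] yaw -0.047 ends [ 0.4945 -0.3512] [ 0.6261 -0.3574] 0.1318 z [0.042  0.0492 0.0539]
side pin 496 [ 0.5505 -0.3575] yaw -0.026 ends [ 0.4934 -0.356 ] [ 0.6243 -0.3594] 0.131 z [0.0451 0.0501 0.0541]
scene weight 681 [ 0.474 -0.228  0.03 ] [ 0.532 -0.169  0.127]
side weight 955 [ 0.47  -0.232  0.03 ] [ 0.528 -0.172  0.126]
```

```bash
python3 -m handwheel '[[[0,0,0],[0,0,0.9],1],[[0,0,0],[0,0,0.7],1],[[0,0,-0.09],[0.6,-0.7,0],1],[[0,0,-0.09],[0.6,-0.7,0],1],[[0,0,-0.09],[0.6,-0.7,0],1]]'
python3 -m handwheel '[[[0,0,-0.09],[0.6,-0.7,0],1],[[0,0,-0.09],[0.6,-0.7,0],1],[[0,0,-0.09],[0.6,-0.7,0],1],[[0,0,-0.09],[0.6,-0.7,0],1],[[0,0,0],[0.6,-0.7,0],1]]'
python3 -m handwheel '[[[0,0,0],[0.6,-0.7,0],1],[[0,0,0],[0.6,-0.7,0],1],[[0,0,0],[0.6,-0.7,0],1],[[0,0,0],[0.6,-0.7,0],1],[[0,0,0],[0.6,-0.7,0],1]]'
python3 -m handwheel '[[[0,0,0],[0.6,-0.7,0],1],[[0,0,0],[0.4,0,0],1],[[0,0,0],[0,0,0],1]]'
```

```text
time: 1.4
tool_pos: [0.2662, 0.4153, 0.311]
ee_rot: [3.14, 0.0, 2.388]
wrist_force: [0.9, 0.3, -0.3]
width: 0.0577
finger_force: 0.0
time: 1.9
tool_pos: [0.4164, 0.2397, 0.3108]
ee_rot: [3.141, -0.0, 1.825]
wrist_force: [0.2, -0.1, -0.3]
width: 0.0173
finger_force: 0.0
time: 2.4
tool_pos: [0.5665, 0.0646, 0.3107]
ee_rot: [3.141, -0.0, 1.827]
wrist_force: [0.6, 2.0, 0.7]
width: 0.0003
finger_force: 0.0
time: 2.7
tool_pos: [0.6171, 0.0297, 0.3085]
ee_rot: [-3.139, -0.001, 1.825]
wrist_force: [-0.5, 0.1, -0.1]
width: 0.0006
finger_force: 0.0
```

```bash
python3 -m handwheel '[[[0,0,-0.025],[0.3,-0.55,0],1],[[0,0,0],[0.3,-0.5,0],1],[[0,0,0],[0,0,-0.3],1],[[0,0,0],[0,0,-0.3],1],[[0,0,0],[0,0,-0.2],1]]'
python3 -m handwheel '[[[0,0,0],[0,0,-0.16],1],[[0,0,0],[0,0,-0.16],1],[[0,0,0],[0,-0.05,-0.16],1],[[0,0,0],[0,-0.05,-0.16],1],[[0,0,0],[0,-0.05,-0.16],1]]'
```

```text
time: 3.2
tool_pos: [0.6446, -0.0206, 0.2699]
ee_rot: [-3.141, -0.0, 1.789]
wrist_force: [-0.2, 0.7, 2.2]
width: 0.0006
finger_force: 0.6
time: 3.7
tool_pos: [0.6456, -0.0289, 0.2302]
ee_rot: [3.141, 0.0, 1.788]
wrist_force: [0.4, -0.8, 1.0]
width: 0.0005
finger_force: 0.6
```

```bash
python3 -m handwheel '[[[0,0,0],[0.01,-0.05,-0.16],1],[[0,0,0],[0.01,-0.05,-0.16],1],[[0,0,0],[0.01,-0.05,-0.16],1],[[0,0,0],[0.01,-0.04,-0.16],1],[[0,0,0],[0.01,-0.04,-0.16],1]]'
python3 -m handwheel '[[[0,0,0],[0.01,-0.04,-0.16],1],[[0,0,0],[0.01,-0.04,-0.16],1],[[0,0,0],[0.01,-0.03,-0.12],1],[[0,0,0],[0,-0.03,-0.08],1],[[0,0,0],[0,-0.02,-0.08],1]]'
```

```text
time: 4.2
tool_pos: [0.648, -0.0405, 0.1897]
ee_rot: [-3.141, 0.0, 1.788]
wrist_force: [0.4, -0.8, 1.4]
width: 0.0004
finger_force: 0.5
time: 4.7
tool_pos: [0.6496, -0.0479, 0.1602]
ee_rot: [3.141, -0.001, 1.788]
wrist_force: [0.2, -0.5, 0.1]
width: 0.0002
finger_force: 0.4
```

```bash
python3 - <<'E'
from h import *
im,d,K,T=snap('scene','s1.png'); P=cloud(d,K,T); c=im[180:400,240:480]; cv2.imwrite('pics/s1c.png',cv2.resize(c[:,:,::-1],(720,660))[:600])
print(robot.get_obs()['wrist_force'])
E
```

```text
[0.49605806 0.100186   0.62653539]
```

View pics/s1c.png

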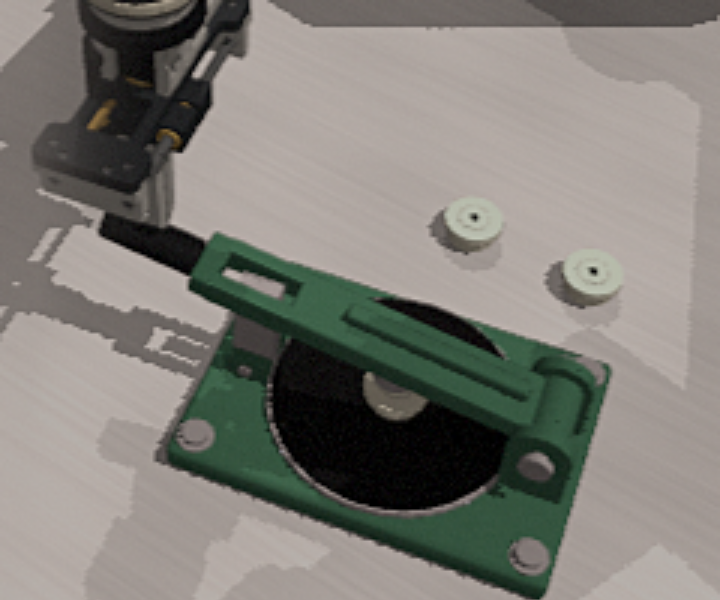

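The fingers sit on the grip (crop 140,225), the beam is coming down, and the slot (255,275) is lined up above the staple (255,335). I'll continue slowly.

```bash
python3 -m handwheel '[[[0,0,0],[0,-0.01,-0.08],1],[[0,0,0],[0,-0.01,-0.08],1],[[0,0,0],[0,-0.01,-0.08],1],[[0,0,0],[0,0,-0.06],1],[[0,0,0],[0,0,-0.05],1]]'
python3 -m handwheel '[[[0,0,0],[0,0,-0.05],1],[[0,0,0],[0,0,-0.05],1],[[0,0,0],[0,0,-0.05],1],[[0,0,0],[0,0,-0.05],1],[[0,0,0],[0,0,-0.05],1]]'
```

```text
time: 5.25
tool_pos: [0.6495, -0.0499, 0.1427]
ee_rot: [3.142, 0.0, 1.788]
wrist_force: [-0.5, -0.5, 1.0]
width: 0.0006
finger_force: 0.4
time: 5.75
tool_pos: [0.6498, -0.05, 0.1321]
ee_rot: [3.14, 0.001, 1.788]
wrist_force: [-4.1, -0.1, 10.6]
width: 0.0003
finger_force: 5.5
```

```bash
python3 -m handwheel '[[[0,0,0],[0,0,0.12],1],[[0,0,0],[0.1,0,0.1],1],[[0,0,0],[0,0,-0.06],1],[[0,0,0],[0,0,-0.06],1],[[0,0,0],[0,0,-0.05],1]]'
python3 -m handwheel '[[[0,0,0],[0,0,-0.05],1],[[0,0,0],[0,0,-0.05],1],[[0,0,0],[0,0,-0.05],1]]'
```

```text
time: 6.25
tool_pos: [0.6544, -0.0496, 0.1327]
ee_rot: [-3.141, -0.0, 1.788]
wrist_force: [-2.3, 0.4, 8.6]
width: 0.0004
finger_force: 4.8
time: 6.55
tool_pos: [0.6545, -0.0499, 0.1305]
ee_rot: [3.139, 0.002, 1.788]
wrist_force: [-7.7, 0.5, 18.2]
width: 0.0006
finger_force: 9.2
```

```bash
python3 - <<'E'
from h import *
im,d,K,T=snap('scene'); P=cloud(d,K,T); a=cv2.resize(im[200:300,250:350,::-1],(400,400),interpolation=2)
m=(im.max(-1)<50)&(np.hypot(P[...,0]-.65,P[...,1]+.05)<.06)&(P[...,2]>.06)&(P[...,2]<.13); p=P[m]; print(len(p),p.min(0),p.max(0),np.median(p,0))
im,d,K,T=snap('side'); b=cv2.resize(im[120:220,290:390,::-1],(400,400),interpolation=2)
cv2.imwrite('pics/s2.png',np.hstack([a,b])); print(robot.get_obs()['wrist_force'],robot.get_obs()['wrist_torque'],robot.get_obs()['tool_pos'])
E
```

```text
332 [ 0.63204085 -0.0807659   0.08153542] [0.67658585 0.00802237 0.1148097 ] [ 0.6637743  -0.03286984  0.09805606]
[-5.71422136  0.67117124 15.76744608] [-0.07318456  1.25297589 -0.06212679] [ 0.65453932 -0.04989686  0.13038309]
```

View pics/s2.png

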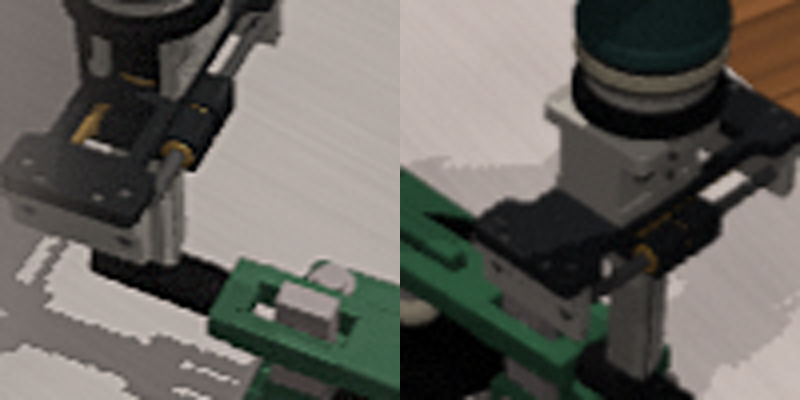

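The fingers sit centrally on the grip and the staple (crop 310,300) is entering the slot. The side force is just friction, so I'll keep pushing.

```bash
python3 -m handwheel '[[[0,0,0],[-0.02,0,-0.04],1],[[0,0,0],[-0.02,0,-0.05],1],[[0,0,0],[0,0,-0.05],1],[[0,0,0],[0,0,-0.05],1],[[0,0,0],[0,0,-0.05],1]]'
```

```text
time: 7.15
tool_pos: [0.6545, -0.0508, 0.1202]
ee_rot: [3.134, 0.005, 1.788]
wrist_force: [-4.1, -1.7, 19.9]
width: 0.0007
finger_force: 9.5
```

```bash
python3 -m handwheel '[[[0,0,0],[0,0,-0.04],1],[[0,0,0],[0,0,-0.04],1],[[0,0,0],[0,0,-0.04],1]]'
python3 -m handwheel '[[[0,0,0],[0,0,-0.04],1],[[0,0,0],[0,0,-0.03],1]]'
```

```text
time: 7.45
tool_pos: [0.6546, -0.0512, 0.1141]
ee_rot: [3.134, 0.005, 1.788]
wrist_force: [-3.9, -1.9, 17.5]
width: 0.0005
finger_force: 9.0
time: 7.65
tool_pos: [0.6547, -0.0514, 0.1109]
ee_rot: [3.134, 0.006, 1.787]
wrist_force: [-4.7, -2.4, 19.9]
width: 0.0003
finger_force: 9.7
```

```bash
python3 -m handwheel '[[[0,0,0],[0,0,-0.03],1],[[0,0,0],[0,0,-0.02],1]]'
python3 -m handwheel '[[[0,0,0],[0,0,-0.02],1],[[0,0,0],[0,0,0],1]]'
```

```text
time: 7.85
tool_pos: [0.6547, -0.0514, 0.109]
ee_rot: [3.134, 0.006, 1.787]
wrist_force: [-6.0, -2.6, 23.3]
width: 0.0003
finger_force: 11.4
time: 8.05
tool_pos: [0.6547, -0.0514, 0.109]
ee_rot: [3.133, 0.006, 1.787]
wrist_force: [-6.4, -1.6, 23.4]
width: 0.0005
finger_force: 11.6
```

```bash
python3 -m handwheel '[[[0,0,0],[0,0,-0.03],1],[[0,0,0],[0,0,-0.03],1]]'
python3 -m handwheel '[[[0,0,0],[0,0,-0.03],1],[[0,0,0],[0,0,0],1],[[0,0,0],[0,0,0],1]]'
```

```text
time: 8.25
tool_pos: [0.6547, -0.0514, 0.1088]
ee_rot: [3.132, 0.006, 1.787]
wrist_force: [-10.4, -2.0, 36.1]
width: 0.0007
finger_force: 17.8
time: 8.55
tool_pos: [0.6548, -0.0514, 0.1088]
ee_rot: [3.131, 0.007, 1.787]
wrist_force: [-13.3, -0.8, 35.2]
width: 0.0002
finger_force: 17.8
```

```bash
python3 -m handwheel '[[[0,0,0],[0,0,0.15],1],[[0,0,0],[0,0,0.3],1],[[0,0,0],[0,0,0.8],1],[[0,0,0],[0,0,0.8],1],[[0,0,0],[0,0,0.8],1]]'
python3 -m handwheel '[[[0,0,-0.09],[-0.22,-0.47,0.3],0],[[0,0,-0.09],[-0.22,-0.47,0],0],[[0,0,-0.09],[-0.22,-0.47,0],0],[[0,0,-0.09],[-0.22,-0.47,0],0],[[0,0,-0.09],[-0.22,-0.47,0],0]]'
python3 -m handwheel '[[[0,0,-0.09],[-0.22,-0.47,0],0],[[0,0,-0.09],[-0.22,-0.47,0],0],[[0,0,-0.09],[-0.22,-0.47,0],0],[[0,0,-0.09],[-0.22,-0.47,0],0],[[0,0,-0.09],[-0.22,-0.47,0],0]]'
python3 -m handwheel '[[[0,0,-0.09],[-0.22,-0.47,0],0],[[0,0,-0.09],[-0.22,-0.47,0],0],[[0,0,-0.08],[-0.22,-0.46,-0.6],0],[[0,0,0],[0,0,-0.6],0],[[0,0,0],[0,0,0],0]]'
python3 - <<'E'
from h import *
for n in ['wrist','scene','side']:
    im,d,K,T=snap(n,'w1.png' if n=='wrist' else None); P=cloud(d,K,T)
    m=(d>0)&(abs(im[...,0].astype(int)-im[...,2])<30)&(np.hypot(P[...,0]-.56,P[...,1]+.356)<.1)&(P[...,2]>.035)&(P[...,2]<.06); p=P[m]
    c=p[:,:2].mean(0);u=np.linalg.svd(p[:,:2]-c,full_matrices=False)[2][0];u*=np.sign(u[0]);t=(p[:,:2]-c)@u
    print(n,len(p),'yaw',np.arctan2(u[1],u[0]).round(3),'ends',(c+u*t.min()).round(4),(c+u*t.max()).round(4))
    # beam tops
    g=(im[...,1]>im[...,0]+20)&(d>0)&(abs(P[...,1]-.06)<.08)&(abs(P[...,0]-.625)<.06)&(P[...,2]>.05); 
    if g.any(): print('beam z',np.percentile(P[g][:,2],[50,80,95]).round(4))
E
```

```text
time: 9.05
tool_pos: [0.6519, -0.0494, 0.2386]
ee_rot: [-3.139, -0.001, 1.788]
wrist_force: [0.6, -0.6, 0.6]
width: 0.0009
finger_force: 0.0
time: 9.55
tool_pos: [0.5968, -0.1678, 0.2524]
ee_rot: [-3.139, 0.0, 1.076]
wrist_force: [-0.0, -0.6, 0.4]
width: 0.0368
finger_force: 0.0
time: 10.05
tool_pos: [0.5418, -0.2853, 0.2523]
ee_rot: [-3.14, 0.001, 0.369]
wrist_force: [1.1, -0.6, 0.8]
width: 0.077
finger_force: 0.0
time: 10.55
tool_pos: [0.5068, -0.3534, 0.1867]
ee_rot: [-3.133, 0.01, -0.035]
wrist_force: [-0.4, 0.7, -0.6]
width: 0.0941
finger_force: 0.0
wrist 2358 yaw -0.028 ends [ 0.4924 -0.3545] [ 0.6215 -0.3581]
scene 264 yaw -0.045 ends [ 0.494  -0.3514] [ 0.626  -0.3573]
beam z [0.0806 0.0823 0.0904]
side 386 yaw -0.019 ends [ 0.4926 -0.3562] [ 0.6245 -0.3587]
```

View pics/w1.png

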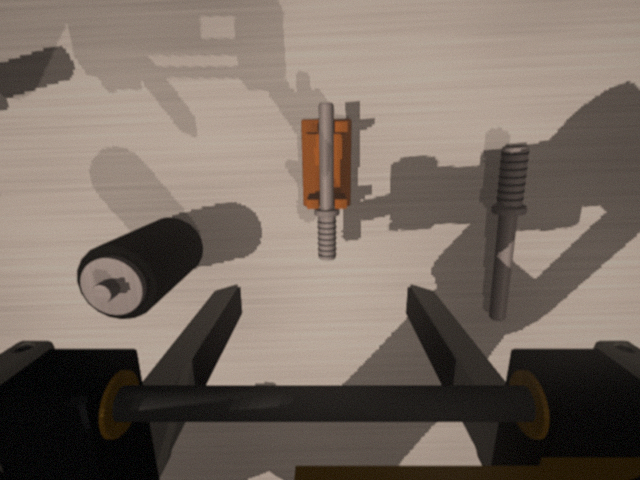

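Wrist view: pin handle at (327,235) is centred between the fingers, with the collar at (327,212); the decoy at (510,230) and the weight at (140,265) are clear.

```bash
python3 -m handwheel '[[[0,0,0],[0.1,-0.02,-0.7],0],[[0,0,0],[0,0,-0.8],0],[[0,0,0],[0,0,-0.6],0],[[0,0,0],[0,0,-0.4],0],[[0,0,0],[0,0,-0.2],0]]'
python3 -m handwheel '[[[0,0,0],[0,0,0],0],[[0,0,0],[0,0,0],0]]'
```

```text
time: 11.2
tool_pos: [0.5151, -0.3551, 0.0582]
ee_rot: [-3.141, 0.0, -0.033]
wrist_force: [-0.1, -0.2, 1.1]
width: 0.0941
finger_force: 0.0
time: 11.4
tool_pos: [0.5158, -0.3564, 0.0608]
ee_rot: [3.139, -0.003, -0.034]
wrist_force: [-0.4, -0.2, 0.9]
width: 0.094
finger_force: 0.0
```

```bash
python3 -m handwheel '[[[0,0,0],[-0.06,0.03,-0.19],0],[[0,0,0],[0,0,0],0],[[0,0,0],[0,0,0],0]]'
```

```text
time: 11.7
tool_pos: [0.5114, -0.3542, 0.0492]
ee_rot: [3.141, -0.0, -0.034]
wrist_force: [0.4, -0.3, 0.1]
width: 0.0937
finger_force: 0.0
```

```bash
python3 -m handwheel '[[[0,0,0],[0,0,0.03],1],[[0,0,0],[0,0,0],1],[[0,0,0],[0,0,0],1],[[0,0,0],[0,0,0],1],[[0,0,0],[0,0,0],1]]'
python3 -m handwheel '[[[0,0,0],[0,0,0],1],[[0,0,0],[0,0,0],1],[[0,0,0],[0,0,0],1],[[0,0,0],[0,0,0],1],[[0,0,0],[0,0,0],1]]'
```

```text
time: 12.2
tool_pos: [0.5115, -0.3543, 0.0505]
ee_rot: [3.142, 0.0, -0.034]
wrist_force: [0.0, -0.1, -0.1]
width: 0.0576
finger_force: 0.0
time: 12.7
tool_pos: [0.5115, -0.3543, 0.0505]
ee_rot: [3.141, -0.0, -0.034]
wrist_force: [-0.1, -0.2, 0.1]
width: 0.0176
finger_force: 0.5
```

```bash
python3 -m handwheel '[[[0,0,0],[0,0,0.2],1],[[0,0,0],[0,0,0.4],1],[[0,0,0],[0,0,0.8],1],[[0,0,0],[0,0,0.9],1],[[0,0,0],[0,0,0.9],1]]'
python3 -m handwheel '[[[0,0,0],[0,0.3,0.7],1],[[0,0,0],[0,0.8,0],1],[[0,0,0.08],[-0.05,0.9,0],1],[[0,0,0.08],[-0.1,0.9,0],1],[[0,0,0],[-0.1,0.9,0],1]]'
python3 -m handwheel '[[[0,0,0],[-0.1,0.9,0],1],[[0,0,0],[0,0.9,0],1],[[0,0,0],[0,0.8,-0.5],1],[[0,0,0],[0,0.5,-0.5],1],[[0,0,0],[0,0,0],1]]'
python3 -m handwheel '[[[0,0,0],[0,0,0],1],[[0,0,0],[0,0,0],1]]'
cat > m.py <<'E'
from h import *
import sys
px=np.array([-.213,.977]);py=np.array([-.977,-.213]);C=np.array([.6145,.130])
o=robot.get_obs();print(o['time'],o['tool_pos'].round(4),o['ee_rot'].round(3),o['width'])
for n in ['scene','side']:
    im,d,K,T=snap(n,f'{sys.argv[1]}_{n}.png'); P=cloud(d,K,T); I=im.astype(int)
    q=np.stack([(P[...,:2]-C)@px,(P[...,:2]-C)@py,P[...,2]],-1)
    gray=(abs(I[...,0]-I[...,1])<18)&(abs(I[...,1]-I[...,2])<18)&(I.max(-1)>60)&(d>0)
    m=gray&(abs(q[...,0]+.105)<.035)&(abs(q[...,1])<.02)&(q[...,2]>.085)&(q[...,2]<.115); s=q[m]
    if len(s): print(n,'staple',len(s),np.percentile(s,[2,50,98],axis=0).round(4).tolist())
    g=(I[...,1]>I[...,0]+20)&(abs(q[...,0]+.07)<.06)&(abs(q[...,1])<.03)&(q[...,2]>.06); b=q[g]
    if len(b): print(n,'beam y',np.percentile(b[:,1],[2,98]).round(4),'z',np.percentile(b[:,2],[50,90]).round(4))
    W=R.from_euler('xyz',o['ee_rot']).as_matrix(); l=(P-o['tool_pos'])@W
    m=gray&(l[...,0]>.04)&(l[...,0]<.13)&(abs(l[...,1])<.03)&(abs(l[...,2]-.006)<.025); s=P[m]
    if len(s)>5:
        c=s.mean(0);u=np.linalg.svd(s-c,full_matrices=False)[2][0];u*=np.sign(u[0]);t=(s-c)@u;e=c+u*t.max(); e2=c+u*t.min()
        print(n,'pin',len(s),'dir',u.round(3),'yaw',np.arctan2(u[1],u[0]).round(3),'tip',e.round(4),'tipz pct',np.percentile(s[:,2],[5,95]).round(4),'tip local',((e-o['tool_pos'])@W).round(4),((e2-o['tool_pos'])@W).round(4))
E
python3 m.py m1
```

```text
time: 13.2
tool_pos: [0.511, -0.3538, 0.212]
ee_rot: [-3.141, 0.001, -0.034]
wrist_force: [0.6, -0.1, -1.8]
width: 0.0151
finger_force: 30.0
time: 13.7
tool_pos: [0.4984, -0.1625, 0.2458]
ee_rot: [-3.141, -0.0, 0.219]
wrist_force: [-0.1, 0.1, -1.8]
width: 0.0152
finger_force: 30.0
time: 14.2
tool_pos: [0.4912, -0.006, 0.1919]
ee_rot: [-3.138, 0.007, 0.222]
wrist_force: [-0.5, -0.5, -2.2]
width: 0.0154
finger_force: 30.0
time: 14.4
tool_pos: [0.4948, -0.0103, 0.197]
ee_rot: [3.14, -0.002, 0.216]
wrist_force: [-1.5, -0.4, -1.6]
width: 0.0149
finger_force: 30.0
14.4 [ 0.4948 -0.0103  0.197 ] [ 3.14e+00 -2.00e-03  2.16e-01] 0.014885909583575845
scene staple 155 [[-0.1168, -0.0099, 0.087], [-0.1017, -0.0056, 0.106], [-0.0885, 0.0059, 0.1102]]
scene beam y [-0.0232  0.0191] z [0.0805 0.0888]
scene pin 176 dir [ 0.98   0.197 -0.025] yaw 0.198 tip [0.6064 0.0137 0.1938] tipz pct [0.1902 0.1978] tip local [0.1142 0.0005 0.0034] [ 0.0403 -0.0009  0.0014]
side staple 66 [[-0.1168, -0.0079, 0.1035], [-0.1025, 0.001, 0.1077], [-0.0881, 0.006, 0.111]]
side beam y [-0.022   0.0212] z [0.0806 0.0825]
side pin 7 dir [ 0.566  0.256 -0.784] yaw 0.425 tip [0.6069 0.0098 0.1882] tipz pct [0.1884 0.1973] tip local [0.1138 0.0044 0.0091] [1.068e-01 5.800e-03 1.000e-04]
```

```bash
python3 - <<'E'
from h import *
a=cv2.imread('pics/m1_scene.png')[225:305,270:370]; b=cv2.imread('pics/m1_side.png')[155:235,270:370]
cv2.imwrite('pics/eye.png',np.hstack([cv2.resize(a,(400,320),interpolation=0),cv2.resize(b,(400,320),interpolation=0)]))
c=robot.calibration('scene');K=np.array(c['mtx']);T=np.array(c['extrinsics'])
px=np.array([-.213,.977]);py=np.array([-.977,-.213]);C=np.array([.6145,.130])
for x in (-.110,-.105,-.100):
    p=np.append(C+px*x-py*.007,.088); print(x,(proj(p,K,T)-[270,225])*4)
E
```

```text
-0.11 [206.96077732 225.75127556]
-0.105 [215.9363777  228.80957543]
-0.1 [224.93559554 231.87592258]
```

View pics/eye.png

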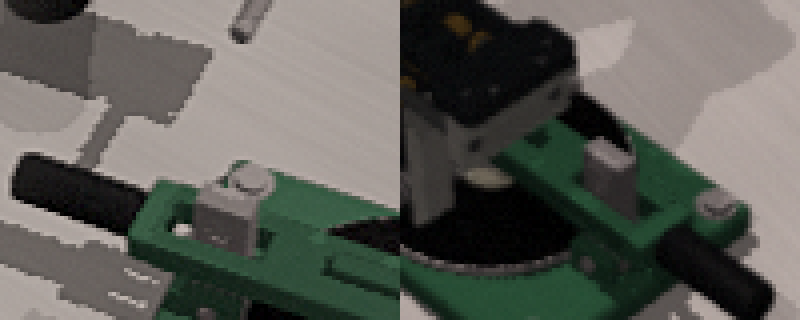

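Scene crop: the eye shows as a light spot at about (219,238), which fits press x ≈ -0.103, z 88 mm; the beam is flat down. I'll go to the pre-insertion pose.

```bash
python3 -m handwheel '[[[0,0,0],[0,0.17,-0.5],1],[[0,0,0],[0,0,-0.6],1],[[0,0,0],[0,0,-0.5],1],[[0,0,0],[0,0,-0.3],1],[[0,0,0],[0,0,-0.1],1]]'
python3 -m handwheel '[[[0,0,0],[0,0,0],1],[[0,0,0],[0,0,0],1],[[0,0,0],[0,0,0],1]]'
python3 m.py m2; python3 m.py m3 | grep -E "pin|^1"
```

```text
time: 15.0
tool_pos: [0.4933, -0.0017, 0.0941]
ee_rot: [-3.141, 0.003, 0.215]
wrist_force: [-0.2, -0.2, -1.4]
width: 0.015
finger_force: 30.0
time: 15.3
tool_pos: [0.4951, -0.0011, 0.0971]
ee_rot: [3.14, -0.003, 0.217]
wrist_force: [0.5, 0.2, -1.6]
width: 0.0146
finger_force: 30.0
15.3 [ 0.4951 -0.0011  0.0971] [ 3.14e+00 -3.00e-03  2.17e-01] 0.01462815990236237
scene staple 159 [[-0.1168, -0.0099, 0.087], [-0.1012, -0.0062, 0.1065], [-0.0883, 0.0056, 0.1105]]
scene beam y [-0.0232  0.0186] z [0.0805 0.0882]
scene pin 162 dir [ 0.976  0.216 -0.036] yaw 0.218 tip [0.6209 0.0266 0.0931] tipz pct [0.0898 0.0979] tip local [0.1287 0.     0.0044] [0.0403 0.0002 0.001 ]
side staple 103 [[-0.117, -0.0076, 0.0856], [-0.1035, 0.0038, 0.1068], [-0.0883, 0.0078, 0.1102]]
side beam y [-0.0209  0.0214] z [0.0807 0.0887]
15.4 [ 0.4948 -0.0009  0.0967] [ 3.141e+00 -2.000e-03  2.170e-01] 0.015190546749763223
scene pin 163 dir [ 0.973  0.223 -0.052] yaw 0.226 tip [0.622  0.0275 0.0918] tipz pct [0.0894 0.098 ] tip local [ 0.1304 -0.0003  0.0052] [0.0404 0.0004 0.0003]
```

```bash
cat > p.py <<'E'
from h import *
S=[]
for k in range(4):
    o=robot.get_obs(); im,d,K,T=snap('scene'); P=cloud(d,K,T); I=im.astype(int)
    W=R.from_euler('xyz',o['ee_rot']).as_matrix(); l=(P-o['tool_pos'])@W
    m=(d>0)&(l[...,0]>.03)&(l[...,0]<.12)&(abs(l[...,1])<.011)&(abs(l[...,2]-.006)<.011); S.append(l[m])
s=np.vstack(S); print(o['tool_pos'].round(4),len(s))
for a in np.arange(.03,.12,.01):
    b=s[(s[:,0]>=a)&(s[:,0]<a+.01)]
    if len(b): print(a.round(3),len(b),'z',np.percentile(b[:,2],[5,50,95]).round(4),'y',np.percentile(b[:,1],[5,50,95]).round(4))
E
python3 p.py
```

```text
[ 0.4941 -0.0007  0.0957] 728
0.03 80 z [-0.0012  0.0014  0.0063] y [-0.0046 -0.0001  0.0058]
0.04 75 z [-0.0014  0.0019  0.0057] y [-0.0046 -0.0006  0.0057]
0.05 86 z [-0.0012  0.002   0.0057] y [-0.0047 -0.0003  0.0064]
0.06 81 z [-0.0018  0.0018  0.007 ] y [-0.0045 -0.0012  0.0056]
0.07 82 z [-0.0004  0.0018  0.0056] y [-0.0046  0.0003  0.0063]
0.08 74 z [-0.0011  0.0021  0.0058] y [-0.0043 -0.0004  0.0052]
0.09 89 z [-0.0009  0.002   0.0055] y [-0.0044 -0.0001  0.006 ]
0.1 92 z [-0.0005  0.002   0.0067] y [-0.0041  0.0001  0.0056]
0.11 69 z [-0.0004  0.0047  0.0096] y [-0.0032  0.0015  0.0064]
```

```bash
python3 -m handwheel '[[[0,0,0],[0,-0.02,-0.04],1],[[0,0,0],[0.1,0.02,0],1],[[0,0,0],[0.1,0.02,0],1],[[0,0,0],[0.1,0.02,0],1],[[0,0,0],[0,0,0],1]]'
python3 -m handwheel '[[[0,0,0],[0,0,0],1],[[0,0,0],[0,0,0],1]]'; cat > q.py <<'E'
from h import *
o=robot.get_obs(); t=o['tool_pos'][:2]-[.6145,.130]
print('press x',round(t@[-.213,.977]*1e3,2),'tip y',round((t@[-.977,-.213]-.111)*1e3,2),'pin z',round(o['tool_pos'][2]*1e3-5.5,2),'yaw',o['ee_rot'][2].round(4),'Fx,Fy,z press',(o['wrist_force'][:2]@[-.213,.977]).round(2),(o['wrist_force'][:2]@[-.977,-.213]).round(2),o['wrist_force'][2].round(2),o['wrist_torque'].round(2))
E
python3 q.py
```

```text
time: 16.2
tool_pos: [0.5099, 0.0014, 0.0935]
ee_rot: [3.141, -0.0, 0.217]
wrist_force: [0.1, 0.6, -2.3]
width: 0.0154
finger_force: 30.0
time: 16.4
tool_pos: [0.509, 0.0013, 0.0934]
ee_rot: [3.142, 0.0, 0.217]
wrist_force: [-0.3, -0.3, -1.5]
width: 0.0152
finger_force: 30.0
press x -103.28 tip y 19.53 pin z 87.94 yaw 0.2172 Fx,Fy,z press -0.21 0.4 -1.55 [-0.04  0.17 -0.  ]
```

Good alignment. Feeling forward in 3 mm steps.

```bash
python3 -m handwheel '[[[0,0,0],[0.06,0.013,0],1],[[0,0,0],[0.06,0.013,0],1],[[0,0,0],[0.06,0.013,0],1],[[0,0,0],[0.03,0.006,0],1]]'; python3 q.py
python3 -m handwheel '[[[0,0,0],[0.03,0.006,0],1],[[0,0,0],[0.03,0.006,0],1]]'; python3 q.py
python3 -m handwheel '[[[0,0,0],[0.03,0.006,0],1]]'; python3 q.py
```

```text
time: 16.8
tool_pos: [0.5199, 0.0036, 0.0935]
ee_rot: [3.141, -0.0, 0.217]
wrist_force: [0.4, -0.3, -1.9]
width: 0.015
finger_force: 30.0
press x -103.39 tip y 8.36 pin z 88.03 yaw 0.2172 Fx,Fy,z press -0.35 -0.3 -1.93 [-0.12  0.16 -0.02]
time: 17.0
tool_pos: [0.5226, 0.0042, 0.0935]
ee_rot: [3.142, 0.0, 0.217]
wrist_force: [0.7, 0.6, -1.4]
width: 0.015
finger_force: 30.0
press x -103.36 tip y 5.56 pin z 87.97 yaw 0.2172 Fx,Fy,z press 0.48 -0.8 -1.36 [-0.07  0.23  0.01]
time: 17.1
tool_pos: [0.5239, 0.0045, 0.0934]
ee_rot: [-3.141, 0.0, 0.217]
wrist_force: [-0.3, 0.5, -0.9]
width: 0.0149
finger_force: 30.0
press x -103.33 tip y 4.2 pin z 87.92 yaw 0.2172 Fx,Fy,z press 0.59 0.15 -0.87 [0.05 0.15 0.05]
```

```bash
python3 -m handwheel '[[[0,0,0],[0.03,0.006,0],1],[[0,0,0],[0.03,0.006,0],1]]'; python3 q.py
python3 -m handwheel '[[[0,0,0],[0.03,0.006,0],1],[[0,0,0],[0.03,0.006,0],1]]'; python3 q.py
```

```text
time: 17.3
tool_pos: [0.5272, 0.0051, 0.0935]
ee_rot: [3.142, -0.0, 0.217]
wrist_force: [-1.4, -0.1, -1.2]
width: 0.0149
finger_force: 30.0
press x -103.43 tip y 0.95 pin z 88.04 yaw 0.2172 Fx,Fy,z press 0.21 1.35 -1.23 [0.03 0.21 0.03]
time: 17.5
tool_pos: [0.5301, 0.0057, 0.0935]
ee_rot: [3.142, 0.0, 0.217]
wrist_force: [-0.9, 1.0, -1.3]
width: 0.0152
finger_force: 30.0
press x -103.49 tip y -2.1 pin z 88.02 yaw 0.2172 Fx,Fy,z press 1.15 0.65 -1.26 [0.01 0.27 0.06]
```

The pin is in the eye with no resistance. Continuing at 5 mm per row.

```bash
python3 -m handwheel '[[[0,0,0],[0.06,0.017,0],1],[[0,0,0],[0.06,0.015,0],1]]'; python3 q.py
python3 -m handwheel '[[[0,0,0],[0.1,0.022,0],1],[[0,0,0],[0.1,0.022,0],1]]'; python3 q.py
python3 -m handwheel '[[[0,0,0],[0.1,0.022,0],1],[[0,0,0],[0.1,0.022,0],1],[[0,0,0],[0.1,0.022,0],1]]'; python3 q.py
```

```text
time: 17.7
tool_pos: [0.5363, 0.0072, 0.0935]
ee_rot: [3.141, -0.0, 0.217]
wrist_force: [-0.2, 0.1, -0.9]
width: 0.0154
finger_force: 30.0
press x -103.3 tip y -8.45 pin z 88.04 yaw 0.217 Fx,Fy,z press 0.17 0.2 -0.87 [0.01 0.2  0.03]
time: 17.9
tool_pos: [0.5465, 0.0095, 0.0935]
ee_rot: [3.141, -0.0, 0.217]
wrist_force: [-0.6, 0.0, -2.1]
width: 0.0153
finger_force: 30.0
press x -103.24 tip y -18.9 pin z 88.02 yaw 0.2172 Fx,Fy,z press 0.14 0.54 -2.14 [-0.03  0.24 -0.01]
time: 18.2
tool_pos: [0.5615, 0.0128, 0.0934]
ee_rot: [3.142, 0.0, 0.217]
wrist_force: [-0.1, 0.2, -0.6]
width: 0.015
finger_force: 30.0
press x -103.21 tip y -34.23 pin z 87.94 yaw 0.2171 Fx,Fy,z press 0.25 0.07 -0.63 [0.03 0.21 0.04]
```

```bash
python3 -m handwheel '[[[0,0,0],[0.1,0.021,0],1],[[0,0,0],[0.1,0.021,0],1],[[0,0,0],[0.1,0.021,0],1],[[0,0,0],[0.06,0.013,0],1]]'; python3 q.py
python3 -m handwheel '[[[0,0,0],[0.04,0.009,0],1],[[0,0,0],[0.04,0.009,0],1]]'; python3 q.py
python3 -m handwheel '[[[0,0,0],[0.03,0.006,0],1]]'; python3 q.py
python3 -m handwheel '[[[0,0,0],[0.03,0.006,0],1]]'; python3 q.py
```

```text
time: 18.6
tool_pos: [0.5795, 0.0166, 0.0935]
ee_rot: [3.142, -0.0, 0.217]
wrist_force: [-0.1, 0.6, -1.5]
width: 0.0148
finger_force: 30.0
press x -103.36 tip y -52.65 pin z 87.96 yaw 0.2171 Fx,Fy,z press 0.65 -0.06 -1.54 [-0.04  0.22 -0.  ]
time: 18.8
tool_pos: [0.5831, 0.0175, 0.0935]
ee_rot: [3.142, 0.0, 0.217]
wrist_force: [-0.1, -1.0, -0.9]
width: 0.015
finger_force: 30.0
press x -103.27 tip y -56.37 pin z 87.96 yaw 0.2172 Fx,Fy,z press -0.95 0.3 -0.93 [0.04 0.18 0.04]
time: 18.9
tool_pos: [0.5846, 0.0177, 0.0935]
ee_rot: [3.142, 0.0, 0.217]
wrist_force: [-0.3, -0.7, -1.7]
width: 0.0151
finger_force: 30.0
press x -103.33 tip y -57.88 pin z 88.0 yaw 0.2171 Fx,Fy,z press -0.58 0.44 -1.72 [-0.06  0.21 -0.01]
time: 19.0
tool_pos: [0.5861, 0.018, 0.0935]
ee_rot: [3.142, 0.0, 0.217]
wrist_force: [0.0, -0.3, -1.0]
width: 0.0152
finger_force: 30.0
press x -103.37 tip y -59.36 pin z 88.01 yaw 0.2171 Fx,Fy,z press -0.26 0.03 -0.96 [-0.06  0.23 -0.01]
```

```bash
python3 -m handwheel '[[[0,0,0],[0.03,0.006,0],1]]'; python3 q.py
python3 -m handwheel '[[[0,0,0],[0.03,0.006,0],1]]'; python3 q.py
python3 -m handwheel '[[[0,0,0],[0.02,0.004,0],1]]'; python3 q.py
python3 -m handwheel '[[[0,0,0],[0.02,0.004,0],1]]'; python3 q.py
```

```text
time: 19.1
tool_pos: [0.5876, 0.0183, 0.0935]
ee_rot: [3.141, 0.0, 0.217]
wrist_force: [-0.4, 0.2, -2.4]
width: 0.0149
finger_force: 30.0
press x -103.38 tip y -60.91 pin z 88.02 yaw 0.2171 Fx,Fy,z press 0.29 0.36 -2.41 [-0.07  0.23  0.03]
time: 19.2
tool_pos: [0.5891, 0.0186, 0.0935]
ee_rot: [3.141, 0.0, 0.217]
wrist_force: [-0.1, 1.4, -1.4]
width: 0.015
finger_force: 30.0
press x -103.43 tip y -62.44 pin z 88.03 yaw 0.2171 Fx,Fy,z press 1.39 -0.23 -1.37 [-0.06  0.14  0.05]
time: 19.3
tool_pos: [0.5896, 0.0187, 0.0935]
ee_rot: [3.141, 0.002, 0.217]
wrist_force: [-3.2, -1.3, -0.6]
width: 0.0149
finger_force: 30.0
press x -103.44 tip y -62.95 pin z 87.96 yaw 0.2172 Fx,Fy,z press -0.62 3.37 -0.62 [-0.1   0.76 -0.01]
time: 19.4
tool_pos: [0.5896, 0.0187, 0.0933]
ee_rot: [-3.142, 0.004, 0.217]
wrist_force: [-6.3, -0.7, 1.5]
width: 0.0152
finger_force: 30.0
press x -103.43 tip y -63.0 pin z 87.85 yaw 0.2171 Fx,Fy,z press 0.7 6.32 1.49 [-0.27  1.31  0.02]
```

Collar met the beam exactly where expected (tip y −63.0, 6 N). Release slowly and rise.

```bash
python3 -m handwheel '[[[0,0,0],[0,0,0],0.85],[[0,0,0],[0,0,0],0.7],[[0,0,0],[0,0,0],0.5],[[0,0,0],[0,0,0],0.3],[[0,0,0],[0,0,0],0.2]]'
python3 -m handwheel '[[[0,0,0],[0,0,0],0.2],[[0,0,0],[0,0,0],0.2],[[0,0,0],[0,0,0.2],0.2],[[0,0,0],[0,0,0.4],0.2],[[0,0,0],[0,0,0.8],0.2]]'
python3 -m handwheel '[[[0,0,0],[-0.5,0,0.8],0.2],[[0,0,0],[-0.8,0,0.5],0.2],[[0,0,0],[-0.8,0,0],0.2],[[0,0,0],[-0.8,0,0],0.2],[[0,0,0],[0,0,0],0.2]]'
python3 m.py m4; python3 - <<'E'
from h import *
a=cv2.imread('pics/m4_scene.png')[205:325,270:430]; b=cv2.imread('pics/m4_side.png')[140:260,230:390]
cv2.imwrite('pics/fin.png',np.hstack([cv2.resize(a,(400,300),interpolation=2),cv2.resize(b,(400,300),interpolation=2)]))
E
```

```text
time: 19.9
tool_pos: [0.5915, 0.0191, 0.0938]
ee_rot: [3.141, -0.001, 0.217]
wrist_force: [0.0, -0.0, 0.2]
width: 0.0437
finger_force: 0.0
time: 20.4
tool_pos: [0.589, 0.0191, 0.1611]
ee_rot: [-3.14, 0.007, 0.217]
wrist_force: [-0.0, 0.6, -0.3]
width: 0.075
finger_force: 0.0
time: 20.9
tool_pos: [0.4423, 0.0193, 0.2296]
ee_rot: [3.141, -0.001, 0.217]
wrist_force: [1.5, 0.3, 0.3]
width: 0.0749
finger_force: 0.0
20.9 [0.4423 0.0193 0.2296] [ 3.141e+00 -1.000e-03  2.170e-01] 0.07493542932698845
scene staple 167 [[-0.1171, -0.0179, 0.0861], [-0.102, -0.0058, 0.1061], [-0.0884, 0.0196, 0.1102]]
scene beam y [-0.0229  0.019 ] z [0.0806 0.0881]
side staple 90 [[-0.1172, -0.0074, 0.0894], [-0.1046, 0.0032, 0.107], [-0.0875, 0.0173, 0.1109]]
side beam y [-0.0211  0.0214] z [0.0806 0.0887]
```

View pics/fin.png

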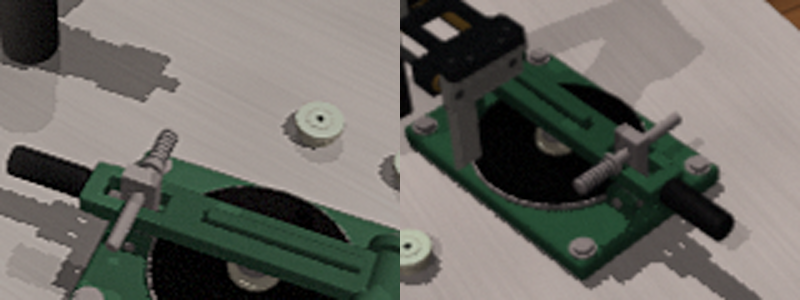

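The pin is through the staple (left crop, tip at 122,240 and handle at 160,145), and the collar looks close to the beam side. I'll check the collar gap numerically before handing in.

```bash
python3 - <<'E'
from h import *
px=np.array([-.213,.977]);py=np.array([-.977,-.213]);C=np.array([.6145,.130])
for n in ['scene','side']:
    im,d,K,T=snap(n);P=cloud(d,K,T)
    q=np.stack([(P[...,:2]-C)@px,(P[...,:2]-C)@py,P[...,2]],-1)
    m=(d>0)&(abs(q[...,0]+.103)<.015)&(abs(q[...,1])<.09)&(q[...,2]>.075)&(q[...,2]<.11)
    s=q[m]; f=s[abs(s[:,1])>.024]; print(n,len(f),'y ends',f[:,1].min().round(4),f[:,1].max().round(4))
    for lo,hi in ((.023,.028),(.03,.06),(-.06,-.03)):
        g=f[(f[:,1]>lo)&(f[:,1]<hi)]
        if len(g): print(lo,hi,'topz',np.percentile(g[:,2],95).round(4))
E
```

```text
scene 233 y ends -0.0653 0.068
0.023 0.028 topz 0.0963
0.03 0.06 topz 0.0955
-0.06 -0.03 topz 0.0954
side 214 y ends -0.0634 0.0667
0.023 0.028 topz 0.0971
0.03 0.06 topz 0.0957
-0.06 -0.03 topz 0.095
```

```bash
python3 -c "
from bench import robot
print(robot.close_job())"
```

```text
the job is handed in; nothing more can be done
None
```

The job is handed in at about 21 s: the beam was pushed down to its hard stop (peak 36 N vertical at the grip), and the pin was put through the eye (about 6 N) with its collar against the beam. The final camera check agrees with both; that the adapter is fully home I take from the beam reaching its stop.

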